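# Slide a loaf up the ramp onto the narrow bread rack

## Task

Push the big crusty loaf, which is too wide to grip, up the wooden ramp onto the narrow rail shelf, into the middle of the gap between the two small loaves, square with the rails. Press it gently but surely home against the yellow stop plate, so that it bears on the plate for about half a second, without shifting the plate. Leave it lying flat on the rails against the plate, and leave the small loaves and everything else on the table where they are.

Things in the scene. Friction and masses are not known exactly. Their poses are not given: they have to be found in the camera images.
- rack: Fixed unit, turned up to 8 degrees: a white landing board, a plywood ramp, a shelf of three steel rails. Origin on the table below the middle of the crest (where ramp meets first rail). +y is the loading direction (up the ramp, onto the shelf), x runs along the rails, z up. In its frame: landing board y -400 to -180 mm, 320 mm wide; ramp y -180 to 0, 240 mm wide; crest at y 0, z 70 mm.
- foot (a point): Middle of the ramp's foot line, on the landing board's top, 12 mm above the table. Axes as the rack's. From here the ramp rises evenly by 58 mm over 180 mm (17.9 degrees) up to the crest.
- shelf_place (a point): Middle of the shelf, at rail-top height (70 mm above the table), 46 mm beyond the crest: the middle of the gap between the small loaves. Axes as the rack's. The rails are 12 mm thick and 370 mm long, at rack y 6, 44 and 86 mm; there is no floor between or beyond them.
- loaf: Big dark-brown rigid loaf, 150 mm long (its x), 100 wide (y), 65 high, 0.3 to 0.6 kg. Sides upright to 40 mm, then stepped in 8 mm. Origin: centre of underside, z up. Starts on the landing board, turned and off to one side; either way round is fine. Friction 0.5 to 0.7: it stays put on the ramp. As its middle passes the crest it tips level: its rear lower edge lifts 16 mm.
- stop_bar: Yellow upright stop plate behind the rails, 170 mm long, 12 thick, 36 high, lower edge 6 mm above the rail tops. Origin: middle of its face towards the ramp (24 mm above the rail tops); axes as the rack's. Clamped by friction, its face 95 to 125 mm beyond the crest; it gives way towards rack +y under about 18 N, else it is rigid; some 5 to 8 N on it is right.
- small_loaf_a: Small light-brown loaf, loose, 62 x 100 x 50 mm, 0.2 kg, origin at the centre of its underside. Lies on the rails at one side of the gap, its middle about 137 mm from the gap's middle (rack x about -0.137 or +0.137). Not to be disturbed.
- small_loaf_b: The same kind of small loaf, on the rails at the other side of the gap. The gap between the two is about 212 mm. Not to be disturbed.
- jar: Amber jar with steel cap, 80 mm across, 120 mm high, loose, to the right. Bystander.
- bowl: Steel bowl, 170 mm across, 75 mm high, loose, to the left beyond the rack. Bystander.
- tin: Dark baking tin, 120 x 240 x 75 mm, loose, to the left. Bystander.
- brush: Pastry brush, 200 mm, lying loose on the near side. Bystander.
- scraper: Spatula, 260 mm, lying loose on the near side. Bystander.
Things that resemble listed ones, but are neither listed nor needed, are in the scene too. There is more than one size of the loaf; the job needs the larger.

How it is judged (in metres and radians):
On the way:
1. the loaf, lying level on the rails, is pressed against the stop plate with more than 3 N for 0.3 s (contact force between loaf and stop_bar above 3 N and angle between loaf's own z axis and vertical below 0.1 rad), for 0.3 s.
At the end, for the whole second after the job is handed in: The loaf lies level (within 0.06 rad) on the rails, its underside at rail height (70 mm, within 6 mm), its middle within 20 mm of the middle of the gap, square with the rails within 0.10 rad, its far side within 8 mm of the stop plate, at rest (z of loaf in the frame of rack between 0.064 and 0.076 m and angle between loaf's own z axis and vertical below 0.06 rad and x of loaf in the frame of rack between -0.02 and 0.02 m and y of loaf in the frame of stop_bar between -0.058 and -0.044 m and angle between the y axis of loaf and the y axis of rack, either way round below 0.1 rad and linear speed of loaf below 0.02 m/s and angular speed of loaf below 0.1 rad/s); the robot touches nothing.
It fails at once if the stop plate is shifted by more than 5 mm (distance of stop_bar from where it was at the start of the episode above 0.005 m).
It fails at once if the loaf is tipped by more than 0.6 rad (angle between loaf's own z axis and vertical above 0.6 rad).
It fails at once if a small loaf is shifted by more than 10 mm (distance of any of small_loaf_a, small_loaf_b from where it was at the start of the episode above 0.01 m).
It fails at once if another thing on the table is shifted by more than 20 mm (distance of any of jar, bowl, tin, brush, scraper from where it was at the start of the episode above 0.02 m).
It also fails if it takes over 69 s, if anything falls off the work surface, if the arm or the gripper's body presses on something with over 40 N, if the wrist force passes 120 N, or if a joint passes its speed limit or range.

## Robot

A 6-joint arm with a two-finger parallel gripper is mounted at the origin on the work surface. World frame = base frame: x ahead of the robot, y to its left, z up, the work surface at z = 0. Lengths are in mm, angles in rad, forces in N, time in s.
With the tool pointing down it reaches from about 275 to 750 mm from the base axis. Payload 10.2 kg.
Tool frame: the origin (TCP) lies at the very end of the fingers, on their centre line; the grasp point (between the pads) lies 19 mm behind it; z points along the fingers, y is the line along which they close (so a half turn about z gives the same grasp; the last joint's range is limited). The gripper opens to 85 mm and grips with 20 to 120 N. Pads are 22 mm wide; open, the fingers measure 114 mm over their backs; the gripper's body (76 mm by 85 mm) begins 54 mm behind the grasp point. The pads swing forward as they close: fully open they stand 13 mm farther back than shut.
Start: joints at [-1.46, 0.313, 1.498, -0, 1.331, -0.223], TCP at [171.996, -496.033, 231.294] pointing down, gripper open.
Joint ranges: [-2.94, 2.94], [-0.97, 2.17], [0.19, 2.56], [-1.23, 4.37], [0.02, 3.11], [-2.88, 2.88]. Speed limits (rad/s): [2.39, 2.39, 3.01, 3.14, 3.14, 3.14].

## Interface

Orientations are given as a unit quaternion [w, x, y, z].
In Python, from rig import ctrl gives the robot as it stands.
- The arm moves only by the shell command python3 -m inch 'ROWS' [OPENING] [FORCE]. ROWS is text: rows parted by semicolons, each of 6 numbers parted by spaces: the shift along the tool's x, y, z in mm, then the turn, a rotation vector about the tool's x, y, z in units of 6 degrees (1.0 is 6 degrees). A call has exactly 10 rows; each row shifts and turns the commanded pose from where the row before left it, along the tool's axes as they then stand; what a row does not reach is not made up. A row lasts 1/12 s, in which the tool goes at most 41.7 mm and 7.16 degrees, less where a joint would pass 70% of its speed; a pose out of reach is approached as far as the arm can. A call with a gripper value outside its range is refused whole. OPENING is the opening, from 0 (shut) to 1 (fully open), set as the call begins (- or left out, the last holds). The fingers move at their own pace and stop on an object; FORCE is the grip in N (left out, the last holds). Time passes only in rows, so rows that do not move let the fingers close, or fill a call up. It gives the time, the measured TCP pose, the force, the opening and the grip force at its end, in the units of the state.
- ctrl.sense(): the state, without advancing time (a new reading comes with each control period).
- ctrl.capture(name): name is "scene" or "top"; returns a dict with "image" (480x640x3 uint8, red, green, blue), "intrinsics" (3x3 intrinsics, pixels), "D" ([k1, k2, p1, p2, k3] as OpenCV has them; the pictures are not rectified), "rvec" (rotation vector, rad) and "tvec" (3), from world to camera coordinates, as OpenCV has them. Camera axes: x right, y down, z forward; pixel columns grow to the right and rows downward; lengths in mm; the calibration is good to about 2 mm. A picture is of the moment at which its call begins. There is no depth.
- ctrl.finish_job(): hands the job in; it is judged then, once.
The state is a dict: "time_s": time; "joints": joint angles; "dq": joint speeds; "tau": joint torques, N m; "eef_pos": TCP position; "ee_rot": TCP orientation; "force": force on the tool from outside, world axes, zero at the start; "wrist_torque": the same for the moment, N m; "grip_width": opening from 0.0 (shut) to 1.0 (fully open); "grip_force": force on a finger pad.
Only numpy, scipy, OpenCV 4.12 (cv2) and the standard library are available. Lean on these libraries where they do the work, as an engineer would, in place of code of your own. Each camera call takes 0.05 s, during which the arm holds its last target. There are 200 camera calls.

## Working session

There is one attempt and no reset: what is moved stays moved. The work goes in short steps, Python scripts to look and compute and a shell command to move; the robot and the scene stay as the last step left them, time stands still between calls to the robot, and variables do not carry over. Pictures are saved under pics/ and viewed, at most 10 in all, crops included, and the job is handed in when it is done.

```bash
ls; mkdir -p pics
python3 - <<'E'
from rig import ctrl
import cv2
s=ctrl.sense();print(s)
for n in("scene","top"):
    c=ctrl.capture(n);cv2.imwrite(f"pics/{n}0.png",c["image"][:,:,::-1])
    import pickle;pickle.dump(c,open(f"{n}0.pkl","wb"))
    print(c["intrinsics"],c["D"],c["rvec"],c["tvec"])
E
```

```text
pics
{'time_s': 0.0, 'joints': array([-1.46038122e+00,  3.13457252e-01,  1.49845733e+00,  9.29233990e-06,
        1.33102842e+00, -2.23384312e-01]), 'dq': array([ 0.00119648,  0.00048769,  0.00030164,  0.00044989,  0.00050651,
       -0.00031732]), 'tau': array([ 3.57877187e-03, -4.12267148e+01, -2.59743530e+01, -1.17408564e-05,
        4.19747332e-03,  3.39599687e-06]), 'eef_pos': array([ 171.97631897, -495.74658694,  230.72375579]), 'ee_rot': array([-6.73842978e-04,  9.86104503e-01,  1.66124811e-01,  4.26220048e-05]), 'force': array([ 0.11332736,  0.4576421 , -0.22331018]), 'wrist_torque': array([-0.02579202, -0.01861227,  0.02986942]), 'grip_force': 0.0, 'grip_width': 1.0037204606155354}
[[575.4359984    0.         325.6987129 ]
 [  0.         575.4359984  246.50940808]
 [  0.           0.           1.        ]] [-0.11293028  0.          0.          0.          0.        ] [ 2.01959929  1.73176632 -0.49699268] [ -77.80702583 -413.96843474 2057.63176339]
[[466.6114451    0.         320.49142125]
 [  0.         466.6114451  243.89023104]
 [  0.           0.           1.        ]] [-0.04682827  0.          0.          0.          0.        ] [ 2.11258204 -2.15053471  0.1824541 ] [   3.79473274  557.48839128 1538.07601028]
```

View pics/scene0.png

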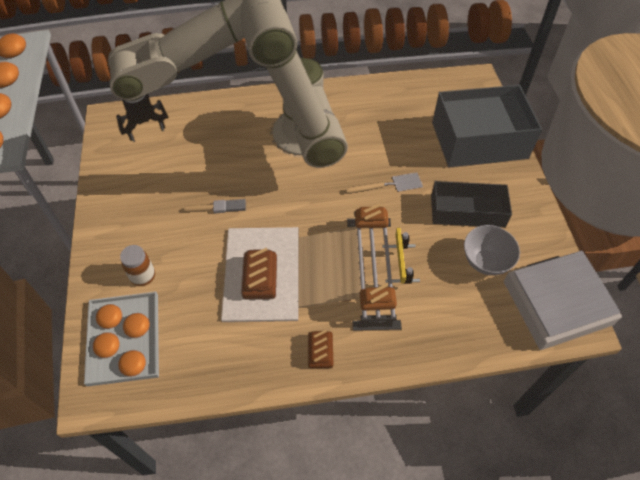

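View pics/top0.png

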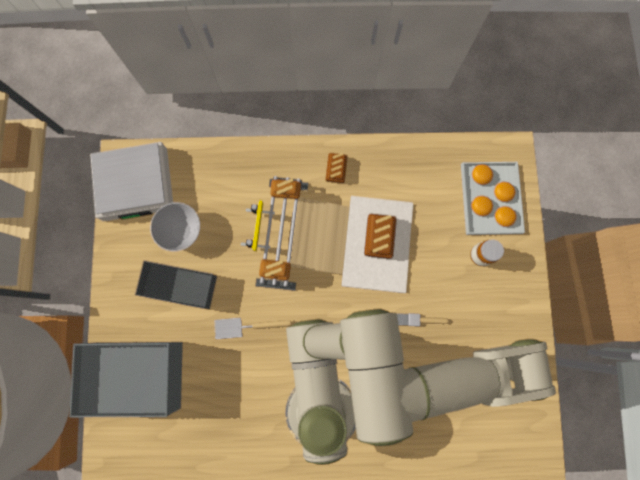

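The scene picture has two dark-brown loaves: one at (260,274) on the white board and a smaller one at (320,350) on the table (top view: (380,236) and (337,168)). The one on the landing board is larger and matches the description. The ramp is at top (320,235), the yellow plate at (257,225), and the small loaves at (285,188) and (274,270).

```bash
cat > h.py <<'E'
import cv2,numpy as np,pickle
def ray(c,px,z):
    K,D=np.array(c["intrinsics"]),np.array(c["D"]);R=cv2.Rodrigues(np.array(c["rvec"],float))[0];t=np.array(c["tvec"],float).ravel()
    n=cv2.undistortPoints(np.array(px,float).reshape(-1,1,2),K,D).reshape(-1,2)
    d=np.c_[n,np.ones(len(n))]@R; o=-R.T@t
    return o+d*((z-o[2])/d[:,2])[:,None]
def big(m,near=None):
    cs=cv2.findContours(m.astype(np.uint8),cv2.RETR_EXTERNAL,cv2.CHAIN_APPROX_NONE)[0]
    if near is not None: cs=[c for c in cs if cv2.pointPolygonTest(c,near,True)>-15]
    return max(cs,key=cv2.contourArea).reshape(-1,2)
def rect(c,cnt,z):
    P=ray(c,cnt,z)[:,:2].astype(np.float32);return cv2.minAreaRect(P)
E
python3 - <<'E'
from h import *
o=[]
for n,near in(("top",{"loaf":(380,236),"board":(360,275),"y":(257,225),"a":(274,270),"b":(285,188),"small":(337,168)}),("scene",{"loaf":(260,274),"board":(280,300),"y":(402,255),"a":(372,215),"b":(378,298),"small":(320,350)})):
    c=pickle.load(open(n+"0.pkl","rb"));im=c["image"];h=cv2.cvtColor(im,cv2.COLOR_RGB2HSV);H,S,V=[h[...,i].astype(int) for i in range(3)]
    R=cv2.Rodrigues(np.array(c["rvec"]))[0];print(n,"cam",-R.T@np.array(c["tvec"]).ravel())
    for k,p in near.items(): print(k,h[p[1],p[0]],end=" ")
    print()
    M={"y":(H>22)&(H<32)&(S>200),"board":(S<60)&(V>140),"loaf":(H<16)&(S>130)}
    big_=cv2.resize(im[...,::-1],None,fx=1,fy=1)
    out=im[...,::-1].copy()
    for k in("y","board","loaf","a","b","small"):
        m=M.get(k,M["loaf"])
        try:
            q=big(m,near[k]); z={"y":112,"board":12,"loaf":52,"a":110,"b":110,"small":40}[k]
            print(k,len(q),rect(c,q,z)); cv2.drawContours(out,[q.reshape(-1,1,2)],-1,(0,255,0),1)
        except Exception as e: print(k,e)
    x0,y0=(225,140) if n=="top" else (215,190)
    o.append(cv2.resize(np.hstack([im[y0:y0+170,x0:x0+200,::-1],out[y0:y0+170,x0:x0+200]]),None,fx=2,fy=1.7))
cv2.imwrite("pics/crop1.png",np.vstack(o))
E
```

```text
top cam [ 287.0703595    -4.61822225 1610.6069665 ]
loaf [ 16 158 163] board [ 17  23 215] y [ 27 255 215] a [ 19 129 193] b [ 19 125 198] small [ 18 131 187] 
y 100 ((612.5828247070312, 202.7640838623047), (17.200580596923828, 165.672607421875), 82.41130828857422)
board 302 ((562.612548828125, -204.29173278808594), (223.45352172851562, 322.0188903808594), 82.58424377441406)
loaf 148 ((581.7066040039062, -208.8721160888672), (94.0908432006836, 144.0524444580078), 82.4188461303711)
a 72 ((452.20196533203125, 117.4970703125), (45.38437271118164, 72.55148315429688), 47.34299850463867)
b 95 ((734.8209838867188, 105.2274169921875), (92.38505554199219, 59.04612731933594), 85.22602844238281)
small 95 ((830.1502075195312, -66.46387481689453), (66.92671966552734, 104.82130432128906), 82.79264831542969)
scene cam [1449.58337527 -161.58939288 1511.24755689]
loaf [ 12 165 110] board [ 14  38 197] y [ 22 174 210] a [ 16 124 177] b [ 17 125 181] small [ 16 133 159] 
y max() iterable argument is empty
board 436 ((564.2156372070312, -207.9137420654297), (218.64236450195312, 322.5184020996094), 82.57202911376953)
loaf 160 ((593.0925903320312, -211.29302978515625), (93.16041564941406, 155.0941619873047), 81.48771667480469)
a 106 ((482.9106750488281, 140.9813690185547), (98.9116439819336, 73.57284545898438), 81.53190612792969)
b 116 ((754.3970336914062, 104.38079833984375), (99.47848510742188, 70.81269073486328), 81.26612091064453)
small 129 ((849.022216796875, -69.15994262695312), (68.32992553710938, 108.71724700927734), 81.96730041503906)
```

View pics/crop1.png

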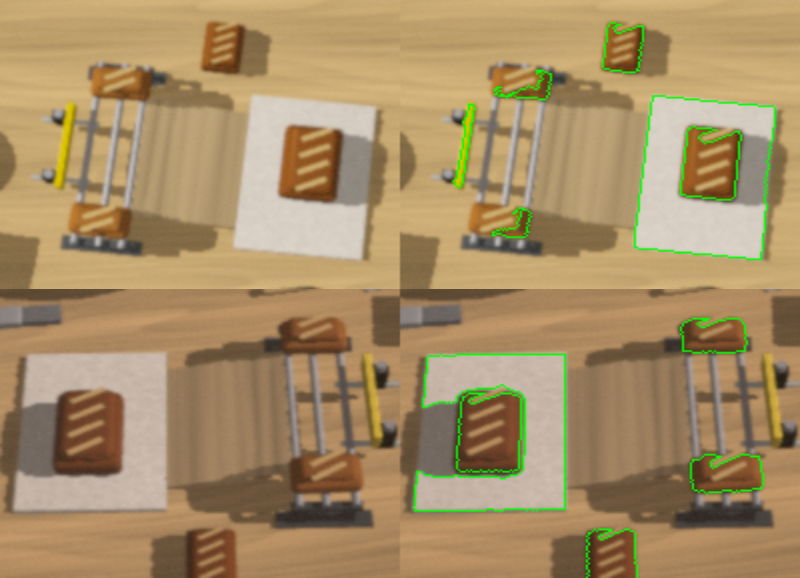

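The crop confirms it: the board loaf's outline is about 94×144 mm, against 67×105 mm for the decoy. The board edges and the loaf's contour follow the objects well. Next I refine the loaf's pose and work out the first move.

```bash
cat >> h.py <<'E'
from scipy.spatial.transform import Rotation as Ro
TH=np.radians(-7.42);O=np.array([600.,83.3,0]);RR=Ro.from_euler('z',TH)
def torack(p):return RR.inv().apply(np.asarray(p)-O)
def pose(s):
    q=s["ee_rot"];return np.array(s["eef_pos"]),Ro.from_quat([q[1],q[2],q[3],q[0]])
def plan(s,tgt,tilt):
    p,R=pose(s);g=RR*Ro.from_matrix(np.array([[0,1,0],[1,0,0],[0,0,-1]]).T)*Ro.from_euler('y',tilt,degrees=True)
    d=RR.apply(tgt)+O-p
    print("rack now",torack(p).round(1),"turn units",(np.degrees((R.inv()*g).as_rotvec())/6).round(2),"shift pre",R.inv().apply(d).round(1),"post",g.inv().apply(d).round(1))
def loaf(c,near,base=12,tilt=0,thr=80):
    h=cv2.cvtColor(c["image"],cv2.COLOR_RGB2HSV);S=h[...,1];q=big(S>thr,near)
    return q
E
python3 - <<'E'
from h import *
from rig import ctrl
for n,near in(("top",(380,236)),("scene",(260,274))):
    c=pickle.load(open(n+"0.pkl","rb"))
    for t in(80,100):
        h=cv2.cvtColor(c["image"],cv2.COLOR_RGB2HSV);m=(h[...,1]>t).astype(np.uint8)
        w=np.zeros_like(m);x,y=near;w[y-40:y+40,x-40:x+40]=1 
        if n=="top": w[:,:348]=0
        q=big(m*w,near)
        for z in(12,52,77):
            r=rect(c,q,z);print(n,t,z,np.round(r[1],1),round(r[2],2),torack([*r[0],z]).round(1))
        P=torack(ray(c,q,52));print(P[:,:2].min(0).round(1),P[:,:2].max(0).round(1), cv2.contourArea(q))
plan(ctrl.sense(),[19,-390,100],25)
E
```

```text
top 80 12 [100.6 152.2] 82.43 [  28.  -295.9   12. ]
top 80 52 [ 98.1 148.4] 82.43 [  19.8 -291.7   52. ]
top 80 77 [ 96.5 146. ] 82.43 [  14.7 -289.1   77. ]
[ -54.4 -340.8] [  94.  -242.7] 1155.0
top 100 12 [ 98.3 150.2] 82.34 [  27.8 -296.1   12. ]
top 100 52 [ 95.8 146.4] 82.34 [  19.6 -291.9   52. ]
top 100 77 [ 94.3 144.1] 82.34 [  14.5 -289.2   77. ]
[ -53.6 -340. ] [  92.9 -243.9] 1113.0
scene 80 12 [101.6 173.7] 82.16 [   4.6 -297.6   12. ]
scene 80 52 [ 98.9 169.1] 82.16 [  27.8 -293.2   52. ]
scene 80 77 [ 97.2 166.2] 82.16 [  42.3 -290.5   77. ]
[ -56.7 -342.8] [ 112.5 -243.9] 1544.5
scene 100 12 [100.  170.1] 81.99 [   6.3 -298.    12. ]
scene 100 52 [ 97.4 165.5] 81.99 [  29.4 -293.6   52. ]
scene 100 77 [ 95.7 162.7] 81.99 [  43.9 -290.9   77. ]
[ -53.2 -342.1] [ 112.5 -244.7] 1491.5
rack now [-349.7 -629.5  230.8] turn units [  2.3    3.72 -10.4 ] shift pre [436.8 -49.4 131. ] post [161.8 368.7 219.8]
```

```bash
python3 -m inch '0 0 0 0 0 -1.058;0 0 0 0 0 -1.058;0 0 0 0 0 -1.058;0 0 0 0 0 -1.058;0 0 0 0 0 -1.058;0 0 0 0 0 -1.058;0 0 0 0 0 -1.058;0 0 0 0 0 -1.058;0 0 0 0 0 -1.058;0 0 0 0 0 -1.058' 1
python3 -m inch '18 32 0 0 0 0;18 32 0 0 0 0;18 32 0 0 0 0;18 32 0 0 0 0;18 32 0 0 0 0;18 32 0 0 0 0;18 32 0 0 0 0;18 32 0 0 0 0;18 32 0 0 0 0;18 32 0 0 0 0'
python3 -m inch '0 0 0 0 0.417 0;0 0 0 0 0.417 0;0 0 0 0 0.417 0;0 0 0 0 0.417 0;0 0 0 0 0.417 0;0 0 0 0 0.417 0;0 0 0 0 0.417 0;0 0 0 0 0.417 0;0 0 0 0 0.417 0;0 0 0 0 0.417 0'
python3 -c "
from h import *
from rig import ctrl
s=ctrl.sense();print(s['joints'].round(2));plan(s,[20,-385,100],25)"
```

```text
time_s: 0.93
eef_pos: [172.0, -495.9, 230.9]
ee_rot: [-0.0, 0.749, 0.662, 0.0]
force: [-0.3, -0.8, -0.4]
grip_width: 0.998
grip_force: 0.0
time_s: 1.77
eef_pos: [514.0, -357.6, 230.9]
ee_rot: [-0.0, 0.751, 0.66, -0.0]
force: [-0.5, -1.1, 0.3]
grip_width: 1.0
grip_force: 0.0
time_s: 2.6
eef_pos: [512.4, -358.7, 230.9]
ee_rot: [-0.144, 0.733, 0.644, 0.164]
force: [0.1, 0.4, -0.7]
grip_width: 1.001
grip_force: 0.0
[-0.92  0.69  0.97  0.31  1.79 -0.77]
rack now [ -29.8 -449.6  230.9] turn units [-0.01 -0.03  0.  ] shift pre [  2.8  49.9 145.9] post [  3.2  49.8 146. ]
```

```bash
python3 -m inch '0 10 10 0 0 0;0 10 20 0 0 0;0 10 20 0 0 0;0 10 20 0 0 0;0 10 20 0 0 0;0 0 20 0 0 0;0 0 20 0 0 0;0 0 16 0 0 0;0 0 0 0 0 0;0 0 0 0 0 0'
python3 -c "
from h import *
from rig import ctrl
s=ctrl.sense();plan(s,[20,-365,26],25)"
```

```text
time_s: 3.43
eef_pos: [570.3, -303.2, 98.4]
ee_rot: [-0.144, 0.733, 0.645, 0.162]
force: [0.6, -0.3, 0.7]
grip_width: 0.994
grip_force: 0.0
rack now [  20.4 -387.1   98.4] turn units [-0.02 -0.01  0.01] shift pre [-10.6  -0.3  75. ] post [-10.6  -0.4  75. ]
```

```bash
python3 -m inch '-5 0 10 0 0 0;-5 0 15 0 0 0;0 0 15 0 0 0;0 0 15 0 0 0;0 0 10 0 0 0;0 0 6 0 0 0;0 0 4 0 0 0;0 0 0 0 0 0;0 0 0 0 0 0;0 0 0 0 0 0'
python3 - <<'E'
from h import *
from rig import ctrl
s=ctrl.sense();plan(s,[20,-330,26],25)
c=ctrl.capture("scene");cv2.imwrite("pics/s1.png",cv2.resize(c["image"][190:340,210:410,::-1],None,fx=4,fy=4))
E
```

```text
time_s: 4.27
eef_pos: [573.2, -282.0, 27.5]
ee_rot: [-0.142, 0.733, 0.644, 0.163]
force: [-1.0, -0.0, -0.8]
grip_width: 1.004
grip_force: 0.0
rack now [  20.6 -365.7   27.5] turn units [0.01 0.01 0.01] shift pre [31.7 -0.6 16.4] post [31.7 -0.6 16.5]
```

View pics/s1.png

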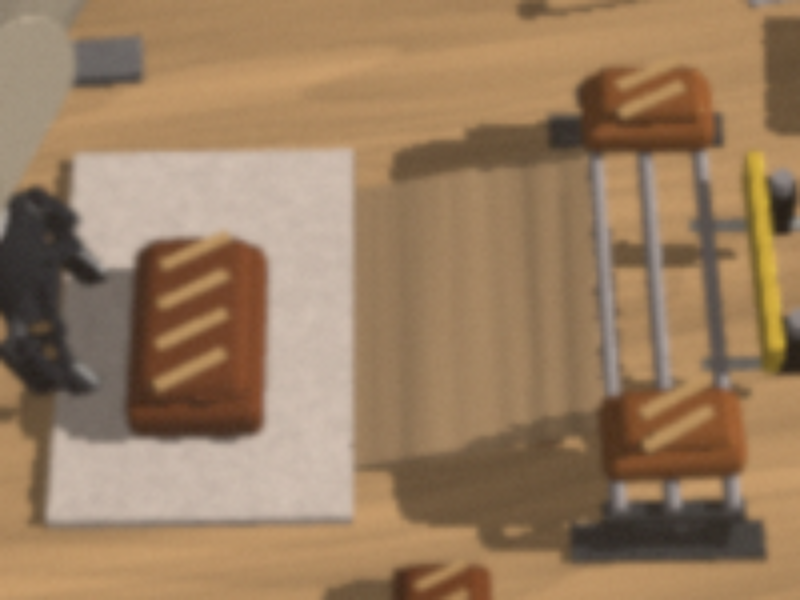

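The picture shows the fingers just behind the loaf at crop (90,320), roughly centred on its rear face, with the path up the ramp clear. I start the push.

```bash
python3 -m inch '3.6 0 1.7 0 0 0;3.6 0 1.7 0 0 0;3.6 0 1.7 0 0 0;3.6 0 1.7 0 0 0;3.6 0 1.7 0 0 0;3.6 0 1.7 0 0 0;3.6 0 1.7 0 0 0;3.6 0 1.7 0 0 0;3.6 0 1.7 0 0 0;3.6 0 1.7 0 0 0'
python3 -m inch '3.6 -0.6 1.7 0 0 0;3.6 -0.6 1.7 0 0 0;3.6 -0.6 1.7 0 0 0;3.6 -0.6 1.7 0 0 0;3.6 -0.6 1.7 0 0 0;3.6 -0.6 1.7 0 0 0;3.6 -0.6 1.7 0 0 0;3.6 -0.6 1.7 0 0 0;3.6 -0.6 1.7 0 0 0;0 0 0 0 0 0'
cat > m.py <<'E'
from h import *
from rig import ctrl
s=ctrl.sense();plan(s,[0,-274,28],25);print(RR.inv().apply(s["force"]).round(1))
c=ctrl.capture("top");pickle.dump(c,open("t.pkl","wb"))
h=cv2.cvtColor(c["image"],cv2.COLOR_RGB2HSV).astype(int);m=((h[...,0]<18)&(h[...,1]>120)&(h[...,2]<215)).astype(np.uint8);m[:215-10]=0
E
python3 - <<'E'
from m import *
c=ctrl.capture("top");o=c["image"][150:300,225:425,::-1]
cv2.imwrite("pics/t2.png",cv2.resize(o,None,fx=4,fy=4))
E
```

```text
time_s: 5.15
eef_pos: [578.2, -241.8, 26.7]
ee_rot: [-0.143, 0.733, 0.644, 0.163]
force: [-0.0, -2.4, 0.9]
grip_width: 1.001
grip_force: 1.3
time_s: 5.98
eef_pos: [577.3, -204.8, 26.4]
ee_rot: [-0.143, 0.733, 0.645, 0.163]
force: [0.3, 0.7, 0.1]
grip_width: 0.998
grip_force: 0.2
rack now [  14.7 -288.6   26.4] turn units [-0.01 -0.01  0.01] shift pre [ 13.9 -14.7   4.8] post [ 13.9 -14.7   4.7]
[0.2 0.7 0.1]
```

View pics/t2.png

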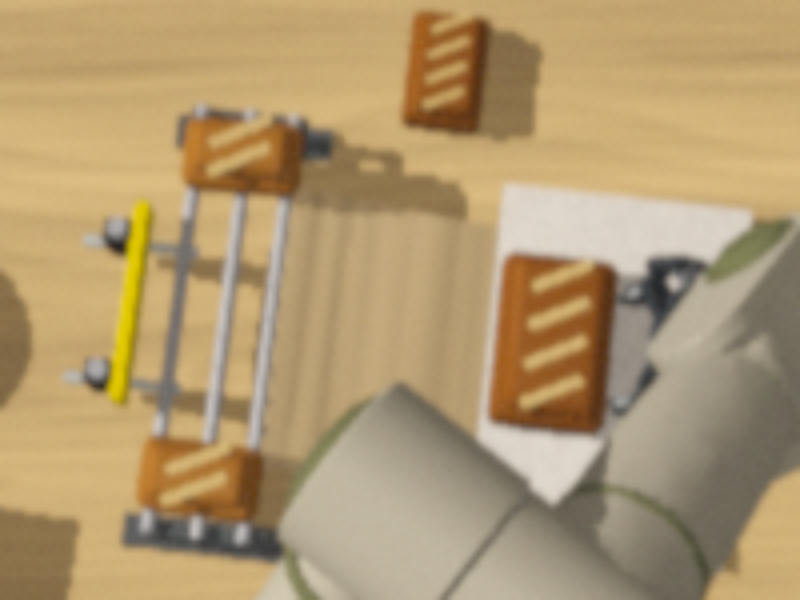

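The top view shows the loaf square and just short of the ramp's foot, with both fingers on its rear face (crop (630,290) and (625,400)). The small loaves have not moved.

```bash
python3 -m inch '4.5 -0.65 2.1 0 0 0;4.5 -0.65 2.1 0 0 0;4.5 -0.65 2.1 0 0 0;4.5 -0.65 2.1 0 0 0;4.5 -0.65 2.1 0 0 0;4.5 -0.65 2.1 0 0 0;4.5 -0.65 2.1 0 0 0;4.5 -0.65 2.1 0 0 0;4.5 -0.65 2.1 0 0 0;4.5 -0.65 2.1 0 0 0'
python3 -m inch '4.5 -0.65 2.1 0 0 0;4.5 -0.65 2.1 0 0 0;4.5 -0.65 2.1 0 0 0;4.5 -0.65 2.1 0 0 0;4.5 -0.65 2.1 0 0 0;4.5 -0.65 2.1 0 0 0;4.5 -0.65 2.1 0 0 0;4.5 -0.65 2.1 0 0 0;4.5 -0.65 2.1 0 0 0;4.5 -0.65 2.1 0 0 0'
python3 - <<'E'
from m import *
c=ctrl.capture("scene");o=c["image"][190:340,210:410,::-1]
cv2.imwrite("pics/s3.png",cv2.resize(o,None,fx=4,fy=4))
E
```

```text
time_s: 6.92
eef_pos: [577.3, -155.1, 26.4]
ee_rot: [-0.143, 0.733, 0.644, 0.163]
force: [-0.0, -3.1, -0.5]
grip_width: 1.004
grip_force: 1.2
time_s: 7.75
eef_pos: [577.2, -105.0, 26.5]
ee_rot: [-0.143, 0.733, 0.644, 0.163]
force: [0.5, -1.2, -1.8]
grip_width: 0.999
grip_force: 1.1
rack now [   1.7 -189.7   26.5] turn units [-0. -0.  0.] shift pre [-75.7  -1.7 -37.1] post [-75.8  -1.7 -37. ]
[ 0.6 -1.2 -1.8]
```

View pics/s3.png

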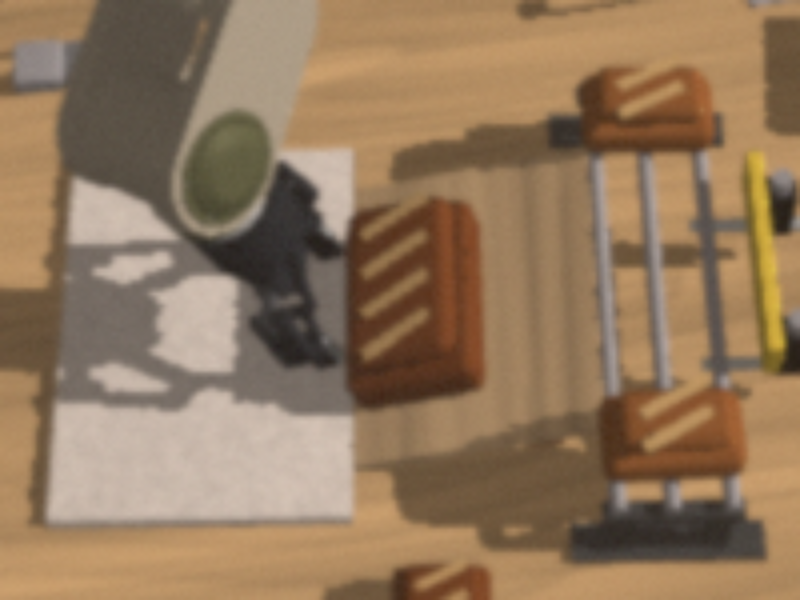

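The scene picture shows the loaf on the ramp, square and centred, with its rear edge at the foot line (crop (350,300)). Next I push along the slope.

```bash
python3 -m inch '4.5 0 2.1 0 0 0;5 0 0.4 0 0 0;5 0 0.4 0 0 0;5 0 0.4 0 0 0;5 0 0.4 0 0 0;5 0 0.4 0 0 0;5 0 0.4 0 0 0;5 0 0.4 0 0 0;5 0 0.4 0 0 0;5 0 0.4 0 0 0'
python3 -m inch '5 0 0.4 0 0 0;5 0 0.4 0 0 0;5 0 0.4 0 0 0;5 0 0.4 0 0 0;5 0 0.4 0 0 0;5 0 0.4 0 0 0;5 0 0.4 0 0 0;5 0 0.4 0 0 0;5 0 0.4 0 0 0;5 0 0.4 0 0 0'
python3 - <<'E'
from m import *
c=ctrl.capture("scene");o=c["image"][190:340,210:410,::-1]
d=ctrl.capture("top")["image"][150:300,225:425,::-1]
cv2.imwrite("pics/s4.png",cv2.resize(np.vstack([o,d]),None,fx=3,fy=2))
E
```

```text
time_s: 8.68
eef_pos: [583.3, -58.2, 42.4]
ee_rot: [-0.143, 0.733, 0.644, 0.163]
force: [0.1, -1.7, -1.9]
grip_width: 1.0
grip_force: 1.1
time_s: 9.52
eef_pos: [589.4, -11.7, 60.0]
ee_rot: [-0.143, 0.733, 0.644, 0.163]
force: [-0.4, -1.8, -1.0]
grip_width: 1.001
grip_force: 1.2
rack now [  1.8 -95.5  60. ] turn units [-0. -0.  0.] shift pre [-175.2   -1.9  -46.5] post [-175.3   -1.8  -46.5]
[-0.2 -1.8 -1. ]
```

View pics/s4.png

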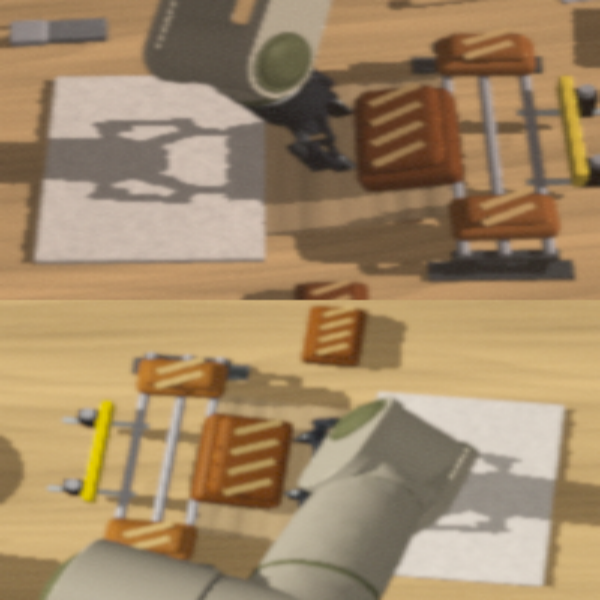

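Both views show the loaf's nose over the first rail, square and inside the gap, with nothing else disturbed. I slow down over the crest.

```bash
python3 -m inch '4 0.1 0.5 0 0 0;4 0.1 0.5 0 0 0;4 0.1 0.5 0 0 0;4 0.1 0.5 0 0 0;4 0.1 0.5 0 0 0;4 0.1 0.5 0 0 0;4 0.1 0.5 0 0 0;4 0.1 0.5 0 0 0;3 0.1 0.4 0 0 0;3 0.1 0.4 0 0 0'
python3 -m inch '2 0 0.2 0 0 0;2 0 0.2 0 0 0;2 0 0.2 0 0 0;2 0 0.2 0 0 0;2 0 0.2 0 0 0;2 0 0.2 0 0 0;2 0 0.2 0 0 0;2 0 0.2 0 0 0;0 0 0 0 0 0;0 0 0 0 0 0'
python3 - <<'E'
from m import *
c=ctrl.capture("scene");pickle.dump(c,open("s5.pkl","wb"));o=c["image"][190:340,210:410,::-1]
d=c=ctrl.capture("top");pickle.dump(c,open("t5.pkl","wb"));d=d["image"][150:300,225:425,::-1]
cv2.imwrite("pics/s5.png",cv2.resize(np.vstack([o,d]),None,fx=3,fy=2))
E
```

```text
time_s: 10.5
eef_pos: [595.2, 24.0, 71.8]
ee_rot: [-0.143, 0.733, 0.644, 0.163]
force: [-1.0, -4.9, 1.0]
grip_width: 1.001
grip_force: 2.3
time_s: 11.33
eef_pos: [596.9, 39.2, 76.8]
ee_rot: [-0.143, 0.733, 0.644, 0.163]
force: [0.6, -0.8, -0.3]
grip_width: 1.0
grip_force: 0.0
rack now [  2.7 -44.1  76.8] turn units [-0.   -0.01  0.  ] shift pre [-229.    -2.8  -53.1] post [-229.    -2.7  -52.9]
[ 0.7 -0.7 -0.3]
```

View pics/s5.png

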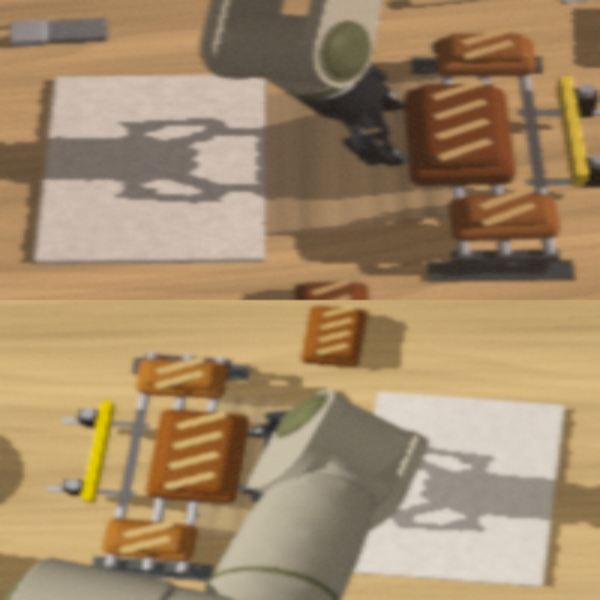

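The pictures show the loaf level on the rails between the small loaves, the fingers at its rear and the plate still ahead. Next I measure its x offset and yaw.

```bash
cat > ml.py <<'E'
from h import *
def meas(c,n,ctr):
    h=cv2.cvtColor(c["image"],cv2.COLOR_RGB2HSV).astype(int);m=((h[...,0]<18)&(h[...,1]>130)&(h[...,2]<220)).astype(np.uint8)
    m=cv2.morphologyEx(m,cv2.MORPH_CLOSE,np.ones((5,5)));m=cv2.morphologyEx(m,cv2.MORPH_OPEN,np.ones((5,5)))
    for k,p in ctr.items():
        try:
            q=big(m,p);z={'loaf':110}.get(k,100);r=rect(c,q,z);P=torack(ray(c,q,z))[:,:2]
            print(n,k,cv2.contourArea(q),np.round(r[1],1),round(r[2]-82.58,2),torack([*r[0],z]).round(1),P.min(0).round(1),P.max(0).round(1))
        except ValueError as e: print(n,k,"none")
    return m
E
python3 - <<'E'
from ml import *
for n,f,ctr in(("top","t5.pkl",{"loaf":(290,227),"hi":(285,189),"lo":(274,269)}),("scene","s5.pkl",{"loaf":(363,256),"lo":(372,217),"hi":(379,297)})):
    c=pickle.load(open(f,"rb"));m=meas(c,n,ctr)
    y0,x0=(150,225) if n=="top" else (190,210)
E
```

```text
top loaf 1259.5 [101.4 149.8] 1.64 [  2.8   9.2 110. ] [-72.4 -41.4] [77.4 60.9]
top hi 461.0 [102.8  61.2] 1.42 [133.4  43.6 100. ] [102.1  -8.1] [163.9  95. ]
top lo 484.5 [100.9  60.1] -1.76 [-139.8   44.   100. ] [-169.9   -6.3] [-108.9   94.6]
scene loaf 1596.0 [100.9 164.4] 0.71 [ 15.1   7.9 110. ] [-66.7 -42.8] [97.7 58.2]
scene lo 599.5 [97.8 74.1] -1.11 [-130.7   44.3  100. ] [-168.3   -5.2] [-93.   93.1]
scene hi 703.5 [100.4  68.3] -1.33 [143.7  42.  100. ] [108.9  -8.7] [177.6  92.2]
```

```bash
python3 -m inch '3.6 0 0.3 0 0 0;3.6 0 0.3 0 0 0;3.6 0 1.7 0 0 0;3.6 -0.3 1.7 0 0 0;3.6 -0.3 1.7 0 0 0;3.6 -0.3 1.7 0 0 0;3.6 -0.3 1.7 0 0 0;3.6 -0.3 1.7 0 0 0;3.6 -0.3 1.7 0 0 0;3.6 -0.3 1.7 0 0 0'
python3 - <<'E'
from m import *
from ml import meas
meas(ctrl.capture("top"),"top",{"loaf":(279,227),"hi":(285,189),"lo":(274,269)})
E
```

```text
time_s: 12.32
eef_pos: [600.0, 78.0, 79.3]
ee_rot: [-0.143, 0.733, 0.644, 0.163]
force: [0.4, -2.6, 1.5]
grip_width: 1.0
grip_force: 1.4
rack now [ 0.7 -5.3 79.3] turn units [ 0.   -0.    0.01] shift pre [-265.2   -0.8  -67.2] post [-265.3   -0.7  -67.1]
[ 0.7 -2.5  1.5]
top loaf 1260.5 [100.7 151. ] 0.17 [-1.00e-01  4.77e+01  1.10e+02] [-75.7  -2.7] [75.3 98.2]
top hi 452.5 [98.1 62.7] 6.3 [133.3  42.6 100. ] [102.1  -7.7] [163.9  94. ]
top lo 476.0 [100.2  60.2] -3.0 [-140.    44.6  100. ] [-169.9   -5.9] [-108.5   94.2]
```

```bash
python3 -m inch '0.9 0 0.4 0 0 0;0.9 0 0.4 0 0 0;0.9 0 0.4 0 0 0;0.9 0 0.4 0 0 0;0.9 0 0.4 0 0 0;0.9 0 0.4 0 0 0;0.9 0 0.4 0 0 0;0.9 0 0.4 0 0 0;0.9 0 0.4 0 0 0;0 0 0 0 0 0'
python3 -m inch '0.36 0 0.17 0 0 0;0.36 0 0.17 0 0 0;0.36 0 0.17 0 0 0;0.36 0 0.17 0 0 0;0.36 0 0.17 0 0 0;0.36 0 0.17 0 0 0;0.36 0 0.17 0 0 0;0.36 0 0.17 0 0 0;0 0 0 0 0 0;0 0 0 0 0 0'
python3 -c "
from m import *
from ml import meas
meas(c,'top',{'loaf':(276,227)})"
```

```text
time_s: 13.25
eef_pos: [601.0, 86.6, 79.3]
ee_rot: [-0.143, 0.733, 0.644, 0.163]
force: [-0.3, -0.1, -1.3]
grip_width: 1.0
grip_force: 0.4
time_s: 14.08
eef_pos: [601.4, 89.6, 79.3]
ee_rot: [-0.143, 0.733, 0.644, 0.163]
force: [-0.3, -0.6, 0.0]
grip_width: 0.999
grip_force: 0.6
rack now [ 0.6  6.4 79.3] turn units [-0. -0.  0.] shift pre [-275.8   -0.7  -72.1] post [-275.8   -0.6  -72. ]
[-0.3 -0.6  0. ]
top loaf 1219.5 [ 97.4 151.4] 0.63 [  0.  59. 110.] [-75.7  10.3] [ 75.7 107.9]
```

```bash
python3 -m inch '0.27 0 0.13 0 0 0;0.27 0 0.13 0 0 0;0.27 0 0.13 0 0 0;0.27 0 0.13 0 0 0;0.27 0 0.13 0 0 0;0.27 0 0.13 0 0 0;0.27 0 0.13 0 0 0;0.27 0 0.13 0 0 0;0 0 0 0 0 0;0 0 0 0 0 0'
python3 -m inch '0.18 0 0.08 0 0 0;0.18 0 0.08 0 0 0;0.18 0 0.08 0 0 0;0.18 0 0.08 0 0 0;0.18 0 0.08 0 0 0;0.18 0 0.08 0 0 0;0.18 0 0.08 0 0 0;0.18 0 0.08 0 0 0;0 0 0 0 0 0;0 0 0 0 0 0'
```

```text
time_s: 14.97
eef_pos: [601.7, 91.9, 79.3]
ee_rot: [-0.143, 0.733, 0.644, 0.163]
force: [0.6, -1.6, -1.4]
grip_width: 1.006
grip_force: 0.7
time_s: 15.8
eef_pos: [601.9, 93.4, 79.3]
ee_rot: [-0.143, 0.733, 0.644, 0.163]
force: [-1.3, -1.2, -0.7]
grip_width: 1.001
grip_force: 1.1
```

```bash
python3 -c "
from m import *
from ml import meas
meas(c,'top',{'loaf':(275,227)})
x=c['image'];h=cv2.cvtColor(x,cv2.COLOR_RGB2HSV).astype(int);q=big((h[...,0]>22)&(h[...,0]<32)&(h[...,1]>200),(257,225))
r=rect(c,q,112);print(torack([*r[0],112]),r[1])"
```

```text
rack now [ 0.6 10.3 79.3] turn units [-0. -0.  0.] shift pre [-279.3   -0.7  -73.7] post [-279.3   -0.6  -73.7]
[-1.1 -1.4 -0.7]
top loaf 1248.5 [ 98.6 152.1] 0.24 [ -0.3  60.9 110. ] [-76.4  11.5] [ 75.7 110.3]
[ -2.9544047  120.21817334 112.        ] (17.139427185058594, 165.6721649169922)
```

```bash
python3 -m inch '0.18 0 0.08 0 0 0;0.18 0 0.08 0 0 0;0.18 0 0.08 0 0 0;0.18 0 0.08 0 0 0;0.18 0 0.08 0 0 0;0.18 0 0.08 0 0 0;0.18 0 0.08 0 0 0;0 0 0 0 0 0;0 0 0 0 0 0;0 0 0 0 0 0'
```

```text
time_s: 16.68
eef_pos: [602.0, 93.8, 79.2]
ee_rot: [-0.143, 0.734, 0.644, 0.162]
force: [-3.3, -9.0, 1.0]
grip_width: 1.0
grip_force: 4.8
```

```bash
python3 -m inch '0.18 0 0.08 0 0 0;0.18 0 0.08 0 0 0;0.18 0 0.08 0 0 0;0.18 0 0.08 0 0 0;0.18 0 0.08 0 0 0;0 0 0 0 0 0;0 0 0 0 0 0;0 0 0 0 0 0;0 0 0 0 0 0;0 0 0 0 0 0'
```

```text
time_s: 17.52
eef_pos: [602.0, 93.9, 79.1]
ee_rot: [-0.142, 0.734, 0.644, 0.162]
force: [-4.9, -14.7, 2.3]
grip_width: 1.002
grip_force: 7.5
```

The loaf is firmly against the plate, about 9 to 15 N at the wrist including rail friction and below the 18 N limit, and the TCP has stopped moving. I ease off a little, hold, then back away.

```bash
python3 -m inch '-0.27 0 -0.13 0 0 0;-0.27 0 -0.13 0 0 0;0 0 0 0 0 0;0 0 0 0 0 0;0 0 0 0 0 0;0 0 0 0 0 0;0 0 0 0 0 0;0 0 0 0 0 0;0 0 0 0 0 0;0 0 0 0 0 0'
python3 -m inch '-0.4 0 -0.2 0 0 0;-0.4 0 -0.2 0 0 0;-0.9 0 -0.4 0 0 0;-1.8 0 -0.8 0 0 0;-3.6 0 -1.7 0 0 0;-4.5 0 -2.1 0 0 0;-4.5 0 -2.1 0 0 0;-4.5 0 -2.1 0 0 0;-4.5 0 -2.1 0 0 0;-4.5 0 -2.1 0 0 0'
python3 -m inch '-3 0 -10 0 0 0;-3 0 -20 0 0 0;-3 0 -20 0 0 0;-3 0 -20 0 0 0;-3 0 -20 0 0 0;-3 0 -20 0 0 0;-3 0 -10 0 0 0;0 0 0 0 0 0;0 0 0 0 0 0;0 0 0 0 0 0'
python3 - <<'E'
from m import *
from ml import meas
meas(c,'top',{'loaf':(275,227),"hi":(285,189),"lo":(274,269)})
x=c['image'];h=cv2.cvtColor(x,cv2.COLOR_RGB2HSV).astype(int);q=big((h[...,0]>22)&(h[...,0]<32)&(h[...,1]>200),(257,225))
r=rect(c,q,112);print(torack([*r[0],112]),r[1])
o=ctrl.capture("scene")["image"][190:340,210:410,::-1];d=x[150:300,225:425,::-1]
cv2.imwrite("pics/s6.png",cv2.resize(np.vstack([o,d]),None,fx=3,fy=2))
E
```

```text
time_s: 18.35
eef_pos: [602.0, 93.8, 79.2]
ee_rot: [-0.142, 0.734, 0.644, 0.162]
force: [-4.8, -10.3, 1.3]
grip_width: 0.999
grip_force: 5.8
time_s: 19.18
eef_pos: [597.9, 62.2, 79.4]
ee_rot: [-0.143, 0.733, 0.644, 0.163]
force: [0.0, -0.3, 0.6]
grip_width: 1.005
grip_force: 0.0
time_s: 20.02
eef_pos: [588.6, -5.9, 178.2]
ee_rot: [-0.144, 0.733, 0.644, 0.162]
force: [-0.0, 0.4, 0.4]
grip_width: 1.001
grip_force: 0.0
rack now [  0.2 -89.9 178.2] turn units [-0.02 -0.01 -0.  ] shift pre [-230.4   -0.    58.1] post [-2.303e+02 -2.000e-01  5.830e+01]
[-0.1  0.4  0.4]
top loaf 1241.0 [ 98.8 151.4] 0.09 [  0.  61. 110.] [-75.7  11.5] [ 75.7 110.5]
top hi 452.5 [98.1 62.7] 6.3 [133.3  42.5 100. ] [101.8  -8.1] [163.9  94. ]
top lo 485.5 [101.1  60.1] -1.79 [-139.8   43.9  100. ] [-169.9   -6.7] [-108.9   94.6]
[ -2.94475517 120.30476989 112.        ] (16.90964698791504, 165.67274475097656)
```

View pics/s6.png

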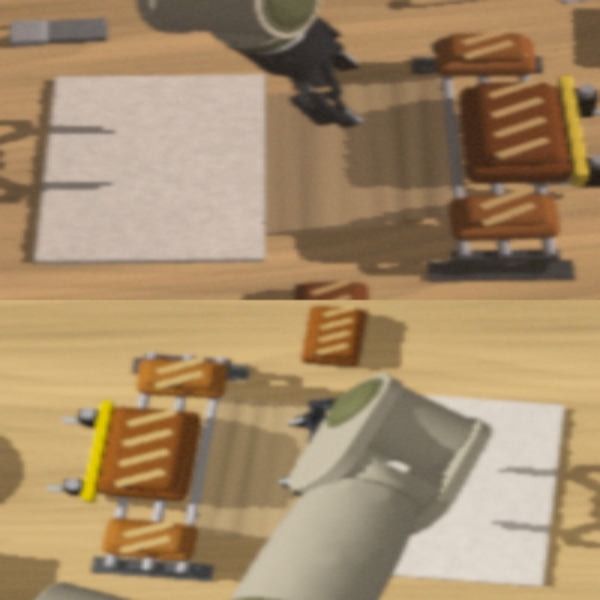

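The loaf lies flat, square and centred against the yellow plate (top crop (100,450)). The plate and small loaves are unmoved and the gripper is clear, so I hand the job in.

```bash
python3 -c "
from rig import ctrl
print(ctrl.finish_job())"
```

```text
the job is handed in; nothing more can be done
None
```

I pushed the big loaf up the ramp and pressed it against the yellow plate at about 9–15 N (wrist reading) for over a second; it now lies flat, square and centred there, plate and small loaves unmoved in the last pictures, and the job is handed in at about 20 s with no verdict returned.

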